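# Level the riser shelf with the foot key

## Robot

A 6-joint arm with a two-finger parallel gripper is mounted at the origin on the work surface. World frame = base frame: x ahead of the robot, y to its left, z up, the work surface at z = 0. Lengths are in m, angles in rad, forces in N, time in s.
With the tool pointing down it reaches from about 0.35 to 0.975 m from the base axis. Payload 4.9 kg.
Tool frame: the origin (TCP) lies midway between the tips of the shut fingers; the grasp point (between the pads) lies 19 mm behind it; z points along the fingers, y is the direction in which the jaws open and shut (so a half turn about z gives the same grasp; the last joint's range is limited). The gripper opens to 85 mm and grips with 20 to 120 N. Pads are 22 mm wide; open, the fingers measure 114 mm over their backs; the gripper's body (76 mm by 85 mm) begins 54 mm behind the grasp point. The pads swing forward as they close: fully open they stand 13 mm farther back than shut.
Start: joints at [1.166, 0.053, 1.613, -0, 1.476, -0.119], TCP at [0.176, 0.6, 0.231] pointing down, gripper open.
Joint ranges: [-3.01, 3.01], [-1.01, 2.22], [0.06, 2.58], [-1.02, 4.17], [0.09, 2.62], [-3.14, 3.14]. Speed limits (rad/s): [2.57, 2.57, 3.14, 3.14, 3.14, 3.14].

## Interface

Orientations are given as a unit quaternion [w, x, y, z].
In Python, from plant import state, grab_frame, camera_params, job_done, boxes_of gives the robot as it stands.
- The arm moves only by the tool step_arm, never from a script. Its argument "steps" is a list of rows, each a list of 4 numbers: the shift along the tool's x, y, z in mm, then the turn about the tool's z in degrees. A call has 1 to 8 rows; each row shifts and turns the pose as measured when the row begins, along the tool's axes as they then stand; what a row does not reach is not made up. A row lasts 1/10 s, in which the tool goes at most 50 mm and 8.59 degrees, less where a joint would pass 70% of its speed; a pose out of reach is approached as far as the arm can. A call is refused whole if a number of a shift passes 50 or a number of a turn 8.59, either way. A call with a gripper value outside its range is refused whole. "claw" is the opening in per cent of the stroke, from 0 (shut) to 100 (fully open), set as the call begins (left out, the last holds). The fingers move at their own pace and stop on an object; the grip force is fixed at half the most. Time passes only in rows, so rows that do not move let the fingers close. It gives the time, the measured TCP pose, the force and the opening at its end, in the units of the state.
- state(): the state, without advancing time (a new reading comes with each control period).
- grab_frame(name): name is "scene" or "top"; returns (picture, depth): 480x640x3 uint8, red, green, blue; 480x640 float32, m along the optical axis (not along the pixel's ray), 0 where there is no reading.
- camera_params(name): a dict with "mtx" (3x3 intrinsics, pixels), "extrinsics" (4x4, takes a point from camera to world coordinates). Camera axes: x right, y down, z forward; pixel columns grow to the right and rows downward; lengths in m; the calibration is good to about 2 mm. A picture is of the moment at which its call begins. camera_params takes no time and is no camera call.
- job_done(): hands the job in, once; it reports no verdict.
Trained networks look in the newest picture that a camera, given by its name, has taken for a name from the list of things; names that differ only in an ending like _2 or _b are one class to them, and where a whole thing is asked for, a point or a joint stands for the part that bears it (a point fixed in the world has none). Each returns a list of dicts, best first, with "p" (0 to 1); they miss things now and then, are a little off and sometimes report something else, mostly with a low value. They report only what shows in the picture. A call takes as long as a camera call. They do not tell look-alikes from the thing itself.
- boxes_of(camera, label): "box" ([left, top, width, height] in pixels, round what is visible of it).
The state is a dict: "time": time; "joint_pos": joint angles; "joint_vel": joint speeds; "joint_efforts": joint torques, N m; "tool_pos": TCP position; "tool_rot": TCP orientation; "contact_force": force on the tool from outside, world axes, zero at the start; "ft_torque": the same for the moment, N m; "gripper_width": opening from 0.0 (shut) to 1.0 (fully open).
Only numpy, scipy, OpenCV 4.12 (cv2) and the standard library are available. Lean on these libraries where they do the work, as an engineer would, in place of code of your own. Each camera call takes 0.05 s, during which the arm holds its last target. There are 200 camera calls.

## Task

Pull the steel levelling key with the flat handle out of its tube in the pen holder, stand its blade in the slot on top of the riser shelf's levelling foot and, pressing it down and turning only with the key, turn the foot until the bubble of the spirit level on the shelf sits centred between its two lines. Finish while holding: the program ends with the key upright, still gripped and still pressed down firmly in the slot with the bubble centred. Leave the markers and everything else on the plan chest where they are.

Things in the scene. Friction and masses are not known exactly. Their poses are not given: they have to be found in the camera images.
- key: Steel levelling key, 162 mm long, 0.15 kg, upright, blade down, in any of the holder's three tubes. Origin: middle of the blade's lower edge, z up the key. Blade 16 (x) x 5 (y) x 12 mm; round stem 16 mm thick to z = 120 mm; flat handle 42 (x) x 12 (y) x 42 mm from z = 120 to 162, gripped across its 12 mm (y). A half turn makes no difference.
- key_tip (a point): Middle of the lower edge of the key's blade (the key's origin); axes as the key's.
- key_grip (a point): Middle of the key's flat handle, 141 mm above the blade's lower edge; axes as the key's.
- holder: Pen holder, fixed: plate 60 (x) x 160 (y) x 6 mm with three upright round tubes 50 mm apart along y, 25 mm outside, 19 mm inside, rim 76 mm above the plate's underside, inner floor 10 mm above it. Origin under the plate's centre.
- stand: Fixed stand of the riser shelf, origin on the table under the board's middle. Plywood board 160 (x) x 260 (y) mm, top about 66 mm high, hinged on a white leg at its -y end, riding on the levelling foot at its +y end (foot's upright axis at y = +175 mm). White block model, up to 55 mm tall, on the board's robot-side half; spirit level along its far edge.
- foot_head: Steel head of the levelling foot, block 40 (x) x 28 (y) x 16 mm, turning about its upright middle axis (friction 0.08 N m, stays as left, does not rise or sink). Origin: centre of its underside, 50 mm above the table; top at 66 mm. Blind slot in the top: 20 mm long (x), 8 mm wide (y), 10 mm deep. Turns about 2 rad clockwise and 0.3 rad anticlockwise from its start.
- slot (a point): Centre of the slot's floor, 6 mm above the head's underside and 10 mm below its top; x along the slot, z up. Turns with the head. A half turn makes no difference.
- vial_mid (a point): Mid-point between the two dark lines of the spirit level's vial, on top of the aluminium level (36 x 220 x 26 mm) along the far edge of the board. y runs along the vial, towards the foot. The lines stand 34 mm apart; the vial is 118 mm long.
- bubble_mid (a point): Centre of the pale bubble, 20 mm long. It starts 14 to 25 mm off the middle, towards the foot, as the foot is too high. Turning the head clockwise seen from above lowers the foot and moves the bubble away from the foot, 20 mm per rad: 0.7 to 1.25 rad needed. The chest top is out of level by an unknown amount, so only the bubble tells when it is right.
- marker_a: White marker with black cap, 16 mm in diameter, 110 mm long, upright in a tube of the holder. Not to be taken. Origin at its lower end.
- marker_b: Another marker, the same, in another tube.
- stapler: Black stapler, 150 mm long, 65 mm high, beyond the shelf. Leave alone.
- mug: White mug, 80 mm across, 90 mm high. Leave alone.
- tape: Roll of clear tape lying flat, 76 mm across, 20 mm high. Leave alone.
- eraser: Eraser 55 x 22 x 13 mm. Leave alone.
- ruler: Flat wooden ruler 30 x 200 x 8 mm. Leave alone.
There are look-alikes about, which are no part of the job. There is more than one size of the key; the job needs the smaller.

How it is judged:
By the outcome, as a careful person would: the job done as asked, in the order asked, and still so for the second after the job is handed in, while the arm keeps its last pose, push and grip.
It also fails if it takes over 54 s, if anything falls off the work surface, if the arm or the gripper's body presses on something with over 40 N, if the wrist force passes 120 N, or if a joint passes its speed limit or range.

## Working session

There is one attempt and no reset: what is moved stays moved. The work goes in short steps, Python scripts to look and compute and a tool call to move; the robot and the scene stay as the last step left them, time stands still between calls to the robot, and variables do not carry over. Pictures are saved under pics/ and viewed, about 8 in all and at most 12, crops included, and the job is handed in when it is done.

Besides the shell and the picture viewer there is one more tool, called as name(argument=value, ...), one argument or row to a line, values as JSON. step_arm: Moves the arm, as the interface text tells. Its arguments: {"type":"object","properties":{"steps":{"type":"array"},"claw":{"type":"number"}},"required":["steps"]}

```bash
mkdir -p pics; ls; cat > h.py <<'E'
import numpy as np, cv2
from plant import state, grab_frame, camera_params, job_done, boxes_of
def snap(cam,fn=None):
    im,d=grab_frame(cam)
    if fn: cv2.imwrite('pics/'+fn,im[:,:,::-1])
    np.savez('/tmp/%s.npz'%cam,im=im,d=d); return im,d
def last(cam):
    z=np.load('/tmp/%s.npz'%cam); return z['im'],z['d']
def cloud(cam,d):
    p=camera_params(cam);K=np.array(p['mtx']);T=np.array(p['extrinsics'])
    v,u=np.mgrid[:d.shape[0],:d.shape[1]]
    c=np.stack([(u-K[0,2])/K[0,0]*d,(v-K[1,2])/K[1,1]*d,d],-1)
    return c@T[:3,:3].T+T[:3,3]
def ray(cam,u,v,z):
    p=camera_params(cam);K=np.array(p['mtx']);T=np.array(p['extrinsics'])
    r=T[:3,:3]@np.array([(u-K[0,2])/K[0,0],(v-K[1,2])/K[1,1],1]);o=T[:3,3]
    return o+r*(z-o[2])/r[2]
E
python3 - <<'E'
from h import *
for c in('scene','top'):
    im,d=snap(c,c+'0.png'); p=camera_params(c); print(c,np.round(p['mtx'],1).tolist(),np.round(p['extrinsics'],3).tolist())
    for l in('key','holder','stand','foot_head','marker_a','vial_mid','bubble_mid','slot'):
        print(l,[(b['box'],round(b['p'],2)) for b in boxes_of(c,l)][:4])
print(state())
E
```

```text
pics
scene [[508.1, 0.0, 324.6], [0.0, 508.1, 238.7], [0.0, 0.0, 1.0]] [[0.027, 0.86, -0.51, 1.133], [1.0, -0.019, 0.021, 0.027], [0.008, -0.51, -0.86, 1.049], [0.0, 0.0, 0.0, 1.0]]
key [([208.5, 160.1, 25.3, 67.6], 0.91), ([409.9, 243.0, 11.4, 20.0], 0.62)]
holder [([128.4, 224.9, 68.6, 29.8], 0.93)]
stand [([265.2, 215.8, 160.1, 78.2], 0.66)]
foot_head [([410.8, 246.6, 12.9, 15.4], 0.57)]
marker_a [([122.8, 215.5, 15.4, 10.7], 0.55)]
vial_mid []
bubble_mid [([342.3, 256.7, 10.7, 9.1], 0.49), ([162.3, 194.3, 21.1, 34.6], 0.3)]
slot [([406.9, 243.2, 16.8, 17.4], 0.71), ([342.7, 254.9, 12.1, 7.9], 0.49)]
top [[467.6, 0.0, 323.1], [0.0, 467.6, 236.3], [0.0, 0.0, 1.0]] [[0.008, -0.981, 0.193, 0.352], [-1.0, -0.003, 0.024, 0.055], [-0.023, -0.193, -0.981, 1.298], [0.0, 0.0, 0.0, 1.0]]
key [([415.2, 267.4, 28.2, 26.2], 0.92), ([457.4, 250.1, 18.3, 21.5], 0.55)]
holder [([442.5, 256.6, 57.4, 25.1], 0.94)]
stand [([249.5, 208.5, 136.2, 61.5], 0.88), ([314.9, 219.6, 5.9, 8.6], 0.47)]
foot_head [([254.6, 231.5, 13.0, 17.4], 0.6), ([458.6, 253.2, 19.3, 16.5], 0.2)]
marker_a [([476.5, 262.1, 12
[... 208 characters left out ...]
t_pos': array([ 1.16601415e+00,  5.26860475e-02,  1.61288590e+00,  8.95653973e-06,
        1.47601298e+00, -1.19056933e-01]), 'joint_vel': array([ 2.83756056e-04,  8.61422378e-05,  1.19992212e-03, -6.74345662e-04,
       -7.86029303e-04, -8.24488142e-04]), 'joint_efforts': array([-5.74783335e-04, -3.93699718e+01, -3.70463598e+01, -2.38263374e-04,
        7.19797736e-04,  9.13763103e-06]), 'tool_pos': array([0.17618336, 0.59963697, 0.23132067]), 'tool_rot': array([-3.30595141e-06,  1.42377572e-01,  9.89812420e-01,  4.88527570e-06]), 'contact_force': array([-0.50512507,  0.12384806,  0.60607228]), 'ft_torque': array([-0.01895434,  0.00257719,  0.00857722]), 'gripper_width': 0.9948499291581719}
```

```bash
python3 - <<'E'
from h import *
a,_=last('scene');b,_=last('top')
A=cv2.resize(a[140:310,100:440],(800,400),interpolation=cv2.INTER_CUBIC)
cv2.imwrite('pics/a.png',A[:,:,::-1])
l=cv2.resize(b[180:310,170:510],(800,306),interpolation=cv2.INTER_CUBIC)
r=cv2.resize(b[240:300,400:520],(500,250),interpolation=cv2.INTER_CUBIC)
o=np.zeros((560,800,3),np.uint8);o[:306]=l;o[310:560,:500]=r
o[310:560,500:800]=cv2.resize(b[215:265,240:300],(300,250),interpolation=cv2.INTER_CUBIC)
cv2.imwrite('pics/b.png',o[:,:,::-1])
E
```

```text
(no output)
```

View pics/a.png

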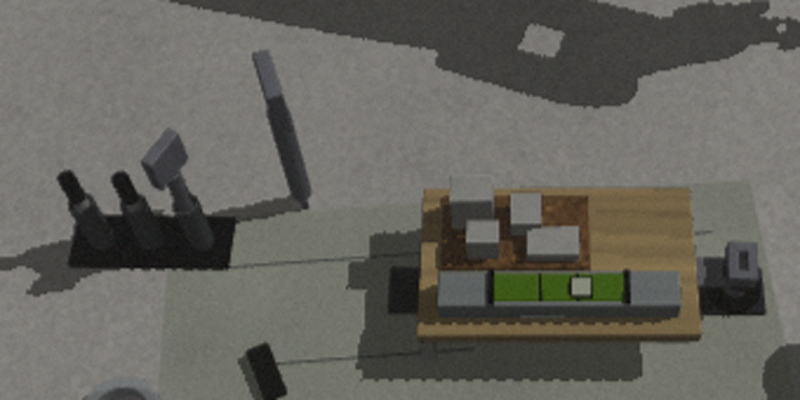

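View pics/b.png

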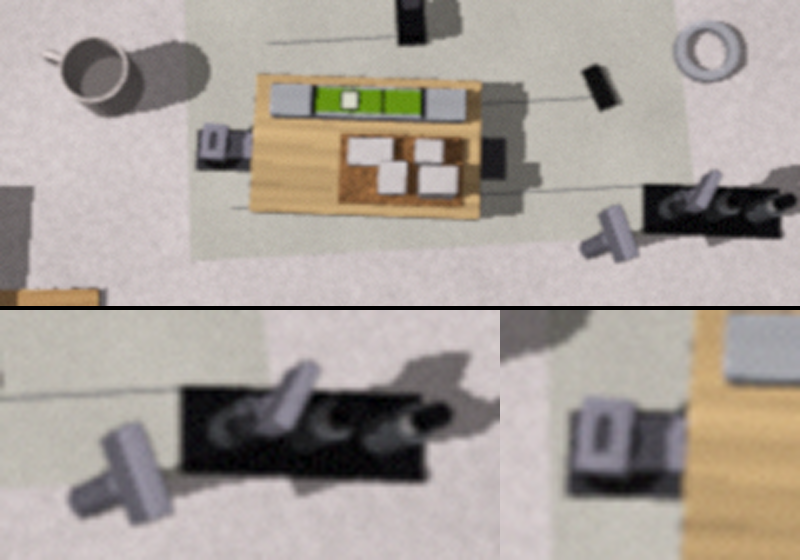

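The picture shows two keys: one in the holder's +y tube (top px ~466,260; scene ~170,205), and a longer one standing free beside the holder (top px ~430,280; scene ~218,190). The job's key is the one in the tube; I'll check its height against 172 mm. The head with its slot is at top px ~261,239. The bubble (~318,223) is left of the middle, towards the foot.

```bash
python3 - <<'E'
from h import *
def rect(P,n):
    xy=P[:,:2].astype(np.float32)*1000
    r=cv2.minAreaRect(xy); print(n,len(P),'med',np.round(np.median(P,0),4),'rect',np.round(r[0],1),np.round(r[1],1),round(r[2],1),'zmin/max',P[:,2].min().round(4),P[:,2].max().round(4))
for c,wk,wf,wh in(('top',(455,248,480,275),(248,226,275,252),(410,262,448,298)),('scene',(155,190,190,235),(402,240,430,270),(200,155,240,190))):
    im,d=last(c);P=cloud(c,d)
    def sel(w,z0,z1):
        q=P[w[1]:w[3],w[0]:w[2]].reshape(-1,3); return q[(q[:,2]>z0)&(q[:,2]<z1)]
    for w,n,z0,z1 in((wk,'key',.12,.3),(wk,'keytop',.165,.185),(wf,'foot',.06,.075),(wf,'slot',.045,.0605),(wh,'free',.1,.3)):
        q=sel(w,z0,z1)
        if len(q)>3: rect(q,c+' '+n)
    w=(410,230,510,290) if c=='top' else (120,180,200,260)
    q=sel(w,.06,.09)
    if len(q)>3: rect(q,c+' rims')
    q=sel(w,.004,.009)
    if len(q)>3: rect(q,c+' plate')
E
```

```text
top key 156 med [ 0.5166 -0.2728  0.1692] rect [ 517.3 -275.5] [12.7 43. ] 61.0 zmin/max 0.1206 0.1755
top keytop 93 med [ 0.5171 -0.2755  0.171 ] rect [ 517.6 -276.1] [11.9 42.1] 61.0 zmin/max 0.1653 0.1755
top foot 140 med [0.5852 0.2528 0.0652] rect [586.  252.6] [28.7 40.3] 83.3 zmin/max 0.0604 0.0708
top slot 66 med [0.5831 0.2384 0.0519] rect [583.4 243.4] [38.  48.5] 2.3 zmin/max 0.0451 0.0604
top free 310 med [ 0.4664 -0.1739  0.2082] rect [ 468.  -176.8] [54.3 18.4] 17.4 zmin/max 0.1039 0.217
top rims 179 med [ 0.5104 -0.32    0.074 ] rect [ 503.6 -272.9] [ 48.9 220.6] 12.2 zmin/max 0.0602 0.0894
top plate 758 med [ 0.5108 -0.2996  0.0056] rect [ 543.8 -292.5] [165.3 278. ] 0.2 zmin/max 0.004 0.009
scene key 327 med [ 0.5202 -0.2749  0.1586] rect [ 517.1 -275.8] [16.1 43.1] 61.6 zmin/max 0.1201 0.1762
scene keytop 132 med [ 0.5189 -0.2762  0.1719] rect [ 516.9 -276.5] [14.7 42.9] 61.6 zmin/max 0.1651 0.1762
scene foot 203 med [0.5854 0.2513 0.0666] rect [583.7 251.8] [27.4 42.3] 83.6 zmin/max 0.0608 0.0725
scene slot 94 med [0.5853 0.2393 0.0519] rect [588.9 246.3] [46.6 36. ] 54.3 zmin/max 0.045 0.0598
scene free 238 med [ 0.4784 -0.176   0.2116] rect [ 468.4 -178.7] [59.1 20.4] 12.2 zmin/max 0.147 0.2174
scene rims 326 med [ 0.5203 -0.3237  0.0748] rect [ 515.  -326.7] [122.5  25.3] 87.2 zmin/max 0.0601 0.0898
scene plate 1068 med [ 0.5198 -0.3276  0.006 ] rect [ 443.6 -352.3] [252.6 199.2] 5.9 zmin/max 0.004 0.009
```

```bash
cat >> h.py <<'E'
from scipy.spatial.transform import Rotation as R
def go(x,y,z,yaw):
    s=state();q=s['tool_rot'];M=R.from_quat([q[1],q[2],q[3],q[0]]).as_matrix()
    cy=np.degrees(np.arctan2(M[1,1],M[0,1])); dy=(yaw-cy+90)%180-90
    print('t',round(s['time'],2),'pos',np.round(s['tool_pos']*1000,1),'yaw',round(cy,2),'F',np.round(s['contact_force'],1),'w',round(s['gripper_width'],3),'tilt',np.round(M[:2,2],4))
    print(' need tool mm',np.round(M.T@(np.array([x,y,z])-s['tool_pos'])*1000,1),'turn',round(-dy,2))
E
python3 -c "
from h import *
go(.48,.2,.30,61)"
```

```text
t 0.9 pos [176.2 599.6 231.3] yaw 73.63 F [-0.5  0.1  0.6] w 0.995 tilt [-0.  0.]
 need tool mm [-404.1 -297.8  -68.7] turn 12.63
```

step_arm(
  steps=[
    [-38, -28, -14, 2],
    [-38, -28, -14, 2],
    [-38, -28, -14, 2],
    [-38, -28, -14, 2],
    [-38, -28, -8, 2],
    [-38, -28, -5, 2],
    [-38, -28, 0, 0],
    [-38, -28, 0, 0],
  ],
  claw=100,
)

```text
time: 1.7
tool_pos: [0.3703, 0.2678, 0.303]
tool_rot: [0.002, 0.244, 0.97, 0.0]
contact_force: [0.8, 0.7, 0.7]
gripper_width: 1.002
```

```bash
python3 -c "
from h import *
go(.52,-.2,.30,61)"
```

```text
t 1.7 pos [370.3 267.8 303. ] yaw 61.79 F [0.8 0.7 0.7] w 1.002 tilt [ 0.0038 -0.0005]
 need tool mm [-353.  -341.4    3.8] turn 0.79
```

step_arm(
  steps=[
    [-36, -34, 0, 0],
    [-36, -34, 0, 0],
    [-36, -34, 0, 0],
    [-36, -34, 0, 0],
    [-36, -34, 0, 0],
    [-36, -34, 0, 0],
    [-36, -34, 0, 0],
    [-36, -34, 0, 0],
  ],
)

```text
time: 2.5
tool_pos: [0.4944, -0.1129, 0.3072]
tool_rot: [0.007, 0.244, 0.97, 0.002]
contact_force: [0.9, 0.1, -0.4]
gripper_width: 0.999
```

```bash
python3 -c "
from h import *
go(.517,-.276,.30,61)"
```

```text
t 2.5 pos [ 494.4 -112.9  307.2] yaw 61.78 F [ 0.9  0.1 -0.4] w 0.999 tilt [0.0148 0.0002]
 need tool mm [ -97.  -133.1    7.5] turn 0.78
```

step_arm(
  steps=[
    [-20, -27, 1, 0],
    [-20, -27, 1, 0],
    [-18, -25, 1, 0],
    [-14, -20, 1, 0.3],
    [-9, -14, 1, 0.3],
    [-5, -8, 0, 0],
    [0, 0, 0, 0],
  ],
)

```text
time: 3.2
tool_pos: [0.5126, -0.2727, 0.3018]
tool_rot: [0.007, 0.253, 0.967, 0.002]
contact_force: [0.3, 0.3, -0.4]
gripper_width: 1.005
```

```bash
python3 -c "
from h import *
go(.517,-.276,.132,61)"
```

```text
t 3.2 pos [ 512.6 -272.7  301.8] yaw 60.66 F [ 0.3  0.3 -0.4] w 1.005 tilt [0.0148 0.0002]
 need tool mm [ -3.3  -2.  169.9] turn -0.34
```

step_arm(
  steps=[
    [-3, -2, 20, -0.3],
    [0, 0, 30, 0],
    [0, 0, 35, 0],
    [0, 0, 30, 0],
    [0, 0, 20, 0],
    [0, 0, 10, 0],
    [0, 0, 0, 0],
  ],
)

```text
time: 3.9
tool_pos: [0.5194, -0.2693, 0.1565]
tool_rot: [0.01, 0.247, 0.969, 0.002]
contact_force: [0.2, 0.4, -1.4]
gripper_width: 0.999
```

```bash
python3 -c "
from h import *
go(.517,-.276,.132,61)
im,d=snap('scene','s1.png');im2,d=snap('top')
o=np.hstack([cv2.resize(i,(400,400),interpolation=cv2.INTER_CUBIC) for i in(im[140:270,100:230],im2[215:305,410:500])])
cv2.imwrite('pics/c.png',o[:,:,::-1])"
```

```text
t 3.9 pos [ 519.4 -269.3  156.5] yaw 61.45 F [ 0.2  0.4 -1.4] w 0.999 tilt [ 0.0214 -0.0008]
 need tool mm [-0.6 -7.2 24.4] turn 0.45
```

View pics/c.png

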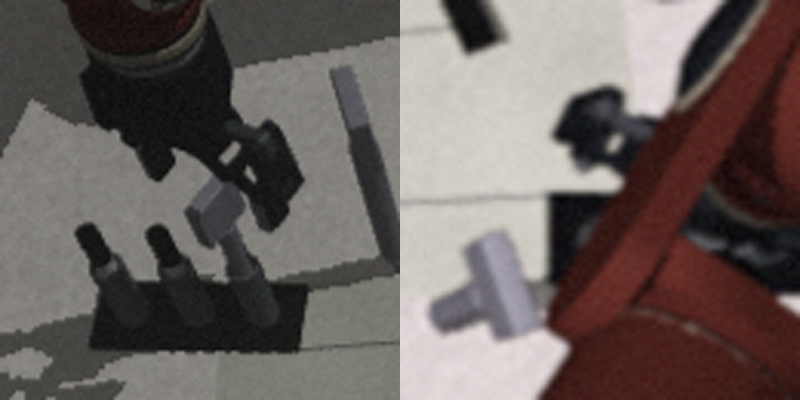

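step_arm(
  steps=[
    [0, -4, 12, 0.3],
    [0, -3, 10, 0.2],
    [0, 0, 3, 0],
    [0, 0, 0, 0],
  ],
)

```text
time: 4.4
tool_pos: [0.5196, -0.2786, 0.1364]
tool_rot: [0.016, 0.251, 0.968, 0.0]
contact_force: [-0.8, 0.3, -0.4]
gripper_width: 1.001
```

```bash
python3 -c "
from h import *
go(.517,-.276,.132,61)"
```

```text
t 4.4 pos [ 519.6 -278.6  136.4] yaw 60.9 F [-0.8  0.3 -0.4] w 1.001 tilt [ 0.0307 -0.0075]
 need tool mm [3.7 1.  4.3] turn -0.1
```

step_arm(
  steps=[
    [3, 1, 4, 0],
    [0, 0, 0, 0],
  ],
)

```text
time: 4.6
tool_pos: [0.5175, -0.2764, 0.1322]
tool_rot: [0.016, 0.251, 0.968, 0.0]
contact_force: [-0.2, -0.4, -0.9]
gripper_width: 0.998
```

```bash
python3 -c "
from h import *
go(.517,-.276,.132,61);print(state()['joint_pos'])"
```

```text
t 4.6 pos [ 517.5 -276.4  132.2] yaw 60.87 F [-0.2 -0.4 -0.9] w 0.998 tilt [ 0.0309 -0.0075]
 need tool mm [0.7 0.1 0.2] turn -0.13
[-0.62310532  0.02361096  1.81332824  0.01246601  1.27517679 -1.68887016]
```

step_arm(
  steps=[
    [0, 0, 0, 0],
    [0, 0, 0, 0],
  ],
)

```text
time: 4.8
tool_pos: [0.5176, -0.2764, 0.1325]
tool_rot: [0.016, 0.251, 0.968, 0.0]
contact_force: [0.5, 0.1, 0.4]
gripper_width: 1.0
```

```bash
python3 -c "
from h import *
go(.517,-.276,.132,61);print(state()['joint_pos'])"
```

```text
t 4.8 pos [ 517.6 -276.4  132.5] yaw 60.88 F [0.5 0.1 0.4] w 1.0 tilt [ 0.0314 -0.0079]
 need tool mm [0.8 0.1 0.5] turn -0.12
[-0.62303238  0.02316116  1.81322268  0.01247989  1.27511661 -1.6888877 ]
```

step_arm(
  steps=[
    [0, 0, 0, 0],
    [0, 0, 0, 0],
    [0, 0, 0, 0],
    [0, 0, 0, 0],
    [0, 0, 0, 0],
    [0, 0, 0, 0],
    [0, 0, 0, 0],
    [0, 0, 0, 0],
  ],
  claw=0,
)

```text
time: 5.6
tool_pos: [0.5181, -0.2768, 0.1333]
tool_rot: [0.017, 0.251, 0.968, -0.0]
contact_force: [-0.0, -1.0, -0.1]
gripper_width: 0.131
```

```bash
python3 -c "
from h import *
go(.517,-.276,.300,61);print(state()['ft_torque'])"
```

```text
t 5.6 pos [ 518.1 -276.8  133.3] yaw 60.89 F [-0.  -1.  -0.1] w 0.131 tilt [ 0.0325 -0.009 ]
 need tool mm [  -4.1    1.5 -166.6] turn -0.11
[-0.0256481   0.03695395 -0.01312377]
```

step_arm(
  steps=[
    [0, 0, -15, 0],
    [-0.5, 0, -20, 0],
    [-0.7, 0, -25, 0],
    [-0.7, 0, -25, 0],
    [-0.7, 0, -25, 0],
    [-0.5, 0, -25, 0],
    [-0.5, 0, -20, 0],
    [0, 0, -15, 0],
  ],
)

```text
time: 6.4
tool_pos: [0.5139, -0.2758, 0.3099]
tool_rot: [0.016, 0.251, 0.968, 0.0]
contact_force: [0.7, -0.3, -2.2]
gripper_width: 0.129
```

```bash
python3 -c "
from h import *
go(.52,-.27,.300,61);print(state()['ft_torque'])"
```

```text
t 6.4 pos [ 513.9 -275.8  309.9] yaw 60.88 F [ 0.7 -0.3 -2.2] w 0.129 tilt [ 0.0307 -0.0071]
 need tool mm [-2.2  7.9 10. ] turn -0.12
[-0.03601137 -0.0005782   0.01321222]
```

step_arm(
  steps=[
    [-4, 15, 0, 0],
    [2, 25, 0, 0],
    [5, 32, 0, 0],
    [8, 32, 0, 0],
    [12, 32, 0, 0],
    [14, 32, 0, 0],
    [16, 32, 0, 0],
    [16, 32, 0, 0],
  ],
)

```text
time: 7.2
tool_pos: [0.5689, -0.0294, 0.3071]
tool_rot: [0.012, 0.254, 0.967, 0.001]
contact_force: [0.8, 0.2, -1.8]
gripper_width: 0.135
```

```bash
python3 -c "
from h import *
go(.585,.252,.300,61);print(state()['ft_torque'])"
```

```text
t 7.2 pos [568.9 -29.4 307.1] yaw 60.52 F [ 0.8  0.2 -1.8] w 0.135 tilt [ 0.0246 -0.0034]
 need tool mm [124.6 252.8   6.5] turn -0.48
[-0.0326181   0.03247649 -0.04694867]
```

step_arm(
  steps=[
    [16, 32, 0, 0],
    [16, 32, 0, 0],
    [16, 32, 0, 0],
    [16, 32, 0, 0],
    [16, 32, 0, 0],
    [16, 32, 0, 0],
    [10, 20, 0, 0],
    [5, 12, 0, -3],
  ],
)

```text
time: 8.0
tool_pos: [0.5753, 0.2413, 0.2961]
tool_rot: [0.003, 0.224, 0.975, 0.0]
contact_force: [-0.6, -0.2, -1.5]
gripper_width: 0.134
```

```bash
python3 -c "
from h import *
go(.585,.252,.250,83.4);print(state()['ft_torque'])"
```

```text
t 8.0 pos [575.3 241.3 296.1] yaw 64.16 F [-0.6 -0.2 -1.5] w 0.134 tilt [ 0.0054 -0.0003]
 need tool mm [-3.8 13.8 46.2] turn -19.24
[-0.03801603  0.02356654  0.02182024]
```

step_arm(
  steps=[
    [0, 4, 0, -6],
    [-2, 4, 5, -6],
    [-2, 4, 5, -6],
    [0, 0, 5, -2],
    [0, 0, 0, 0],
  ],
)

```text
time: 8.5
tool_pos: [0.581, 0.2554, 0.2756]
tool_rot: [-0.002, 0.036, 0.999, -0.001]
contact_force: [-0.3, -0.4, -0.7]
gripper_width: 0.134
```

```bash
python3 -c "
from h import *
go(.585,.252,.250,83.4)
im,d=snap('scene');im2,d2=snap('top')
o=np.hstack([cv2.resize(i,(400,520),interpolation=cv2.INTER_CUBIC) for i in(im[140:270,370:470],im2[190:286,210:284])])
cv2.imwrite('pics/d.png',o[:,:,::-1])
for c in('scene','top'):
  P=cloud(c,last(c)[1]).reshape(-1,3)
  m=(abs(P[:,0]-.585)<.03)&(abs(P[:,1]-.252)<.03)
  for z in np.arange(.13,.30,.01):
    q=P[m&(abs(P[:,2]-z)<.005)]
    if len(q)>2: print(c,round(z,3),len(q),np.round(q[:,:2].mean(0)*1000,1),np.round(q[:,:2].min(0)*1000,1),np.round(q[:,:2].max(0)*1000,1))
"
```

```text
t 8.5 pos [581.  255.4 275.6] yaw 85.83 F [-0.3 -0.4 -0.7] w 0.134 tilt [-0.0036 -0.0024]
 need tool mm [-4.3 -3.  25.6] turn 2.43
scene 0.16 7 [581.5 252.5] [576.3 250.5] [584.  255.4]
scene 0.17 20 [579.8 251.5] [570.7 245.4] [583.3 259.9]
scene 0.18 21 [580.1 251.2] [574.3 246.3] [584.  259.1]
scene 0.19 21 [581.1 252.5] [577.1 246. ] [583.7 259.6]
scene 0.2 19 [580.7 251.2] [575.6 245.9] [583.9 260. ]
scene 0.21 24 [581.4 251.7] [575.  245.7] [585.1 260.1]
scene 0.22 20 [582.4 251.5] [578.5 245. ] [585.5 258.3]
scene 0.23 25 [582.  251.5] [575.3 245.7] [584.8 260.6]
scene 0.24 24 [582.2 252.1] [576.3 246.1] [585.5 260. ]
scene 0.25 23 [582.9 250.6] [576.7 245.6] [585.7 259.1]
scene 0.26 13 [581.5 248.3] [577.6 245.8] [584.4 251.5]
scene 0.27 6 [590.3 251.3] [582.6 247.6] [598.3 257.9]
scene 0.28 35 [594.5 251.1] [583.7 237.2] [601.1 267.8]
scene 0.29 77 [590.5 249.5] [570.  234.5] [601.2 273.4]
top 0.28 10 [562.1 253. ] [559.  249.6] [568.6 260.7]
top 0.29 13 [564.2 251.5] [559.3 247.5] [570.6 259.1]
```

View pics/d.png

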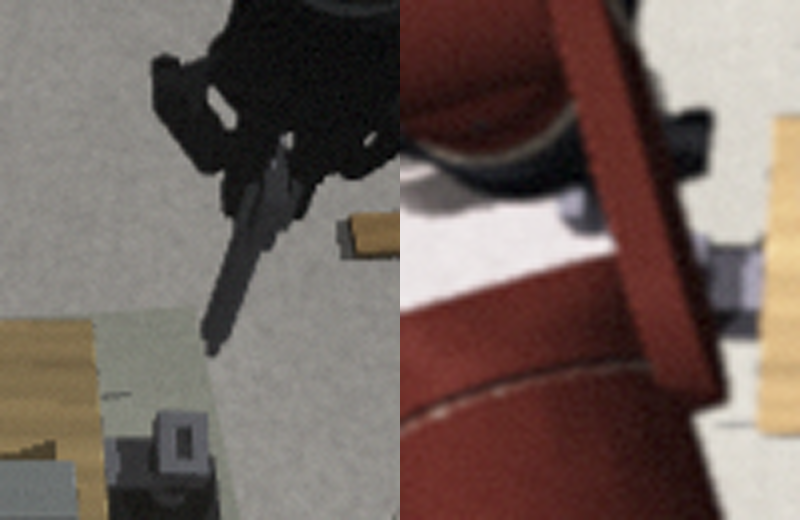

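```bash
cat > m.py <<'E'
from h import *
from scipy.optimize import least_squares
def stem(z0,z1,x,y,r=.04):
    P=cloud('scene',last('scene')[1]).reshape(-1,3)
    q=P[(abs(P[:,0]-x)<r)&(abs(P[:,1]-y)<r/2)&(P[:,2]>z0)&(P[:,2]<z1)]
    zm=(z0+z1)/2
    def f(p):
        a=np.array([p[0],p[1],zm]);u=np.array([p[2],p[3],1]);u/=np.linalg.norm(u)
        return (np.linalg.norm(np.cross(q-a,u),axis=1)-.008)*1000
    s=least_squares(f,[x-.002,y,0,0],loss='soft_l1',x_scale=[.01,.01,.1,.1])
    print('stem n',len(q),'at z',round(zm,3),np.round(s.x[:2]*1000,2),'slope',np.round(s.x[2:],4),'res',np.abs(s.fun).mean().round(2))
    return lambda z:s.x[:2]+s.x[2:]*(z-zm)
def slot():
    im,d=last('scene');g=im.mean(2)
    w=g[240:262,407:428];print(np.round(w).astype(int))
E
python3 - <<'E'
from m import *
s=state();tz=s['tool_pos'][2]; tip=tz+.019-.141; print('tip z',tip)
L=stem(tip+.015,tz-.008,*s['tool_pos'][:2]); print('tip',L(tip)*1000,'grip',L(tip+.141)*1000,'tcp',s['tool_pos']*1000)
slot()
E
```

```text
tip z 0.1546778499061955
stem n 205 at z 0.219 [575.82 254.07] slope [0.0374 0.002 ] res 0.55
tip [573.41150849 253.93681731] grip [578.68485209 254.22191427] tcp [581.3759714  255.33630134 276.67784991]
[[131 132 126 131 131 132 132 129 127 126 130 129 127 129 128 128 129 135
  137 142 144]
 [127 126 128 133 131 127 128 129 126 125 131 127 133 129 129 124 126 140
  138 145 149]
 [130 129 119 113 109 113 115 112 115 120 119 121 124 126 125 126 123 141
  144 144 147]
 [129 130  86  93  92  98 100 103 100  98 103 101 104 104 102 122 125 135
  143 142 143]
 [130 117  68  90  92  93  95  93  95  95  97  99  94  97  96 126 128 135
  144 142 142]
 [128  79  64  89  91  95  95  95  95  98  95  94  96  97  95 122 126 128
  143 142 146]
 [131  70  62  84  89  92  86  83  79  79  73  97  97  96  94 118 126 126
  139 140 144]
 [131  72  62  89  92  91  98  61  52  52  51  94  95  97  96 123 130 128
  138 142 139]
 [130  69  63  91  91  93  98  52  51  43  44  95  96  96  98 119 122 127
  134 142 141]
 [ 83  52  60  90  94  91  97  56  52  48  42  92  94 100  98 123 128 126
  128 142 148]
 [ 58 
[... 362 characters left out ...]
9  90  92  91  96  72  69  69  57  82  92  98  93  69  88 118
  128 133 140]
 [ 34  31  48  89  95  93  94  91  94  91  87  98  96  97  97  59  78 119
  123 128 138]
 [ 34  33  50  90  93  93  91  94  99  94  98  95  98  97  97  66  72 121
  124 128 140]
 [ 35  32  49  89  94  94  95  93  96  96  97  98  96  94  97  71  60 118
  125 130 134]
 [ 50  44  39  58  58  58  59  63  68  65  68  59  76  79  75  60  47 119
  124 124 129]
 [ 54  42  49  45  47  42  44  49  47  49  45  51  51  54  55  47  40 117
  123 122 127]
 [ 53  50  48  47  47  47  46  45  47  41  48  45  47  47  44  35  42  91
  121 128 130]
 [ 45  46  46  46  42  40  38  42  35  41  45  48  45  46  35  30  42  88
  121 125 126]]
```

```bash
python3 - <<'E'
from m import *
print('scene ray',ray('scene',415.75,250.1,.066)*1000)
p=cloud('scene',last('scene')[1])[243:258,410:422]; q=p[(p[...,2]>.0625)]; print('scene depth',len(q),q.mean(0)*1000)
# old top picture
z=cv2.imread('pics/top0.png').mean(2); print(np.round(z[228:252,252:272]).astype(int))
s=state();print(s['tool_pos'],s['tool_rot'])
E
```

```text
scene ray [583.69789738 253.50368536  66.        ]
scene depth 159 [587.2086885  251.57051779  73.00076117]
[[183 182 186 186 181 180 182 184 180 180 181 179 178 181 183 180 179 177
  180 185]
 [180 182 183 184 182 183 180 182 179 180 179 178 178 180 182 178 178 181
  182 181]
 [181 186 183 184 181 181 183 180 185 179 178 181 182 183 181 179 180 180
  177 182]
 [182 181 180 181 178 178 179 181 176 175 177 178 177 182 181 181 178 180
  180 181]
 [183 182 183 180 173 161 158 160 162 166 162 166 166 169 173 177 180 179
  182 179]
 [182 183 182 179 163 148 146 146 144 147 147 147 143 141 145 156 174 180
  180 180]
 [183 175 168 158 151 148 141 140 139 140 140 136 137 134 120 123 146 159
  159 158]
 [181 157 123 107 127 141 137 136 122 122 132 141 139 129 104  73  78  89
   91  91]
 [180 151  97  92 126 143 135 114  88  92 121 138 138 126  99  63  58  64
   66  69]
 [180 147  96  94 130 141 131  99  72  74 109 136 137 125  93  62  72  72
   75  74]
 [179 150  93 100 138 142 127  91  72  82 115 134 138 121  77  56  69  74
   74  70]
 [179 147  95 108 136 143 123  85  72  82 113 132 135 114
[... 449 characters left out ...]
70]
 [164 125  98 123 140 146 146 144 144 145 140 136 128  91  69  68  76  77
   75  76]
 [164 121  91 107 117 124 130 131 129 129 129 128 110  84  62  64  62  61
   63  62]
 [165 121  72  67  68  68  74  80  82  87  89  90  82  58  42  33  36  35
   36  39]
 [157 108  58  46  40  33  27  31  40  40  42  44  47  38  23  16  19  14
   17  26]
 [156 107  60  49  44  28  21  16  20  19  15  19  22  23  13  15  15  18
   27  38]
 [154 104  62  55  48  41  32  25  20  15  12  15  20  13  18  17  21  24
   36  51]
 [160 114  77  60  62  61  60  54  46  38  38  31  35  33  38  42  45  51
   54  60]]
[0.58137597 0.2553363  0.27667785] [-9.17691302e-04  3.71997886e-02  9.99306983e-01 -9.42322952e-04]
```

```bash
python3 - <<'E'
from m import *
print('top ray',ray('top',260.3,239.2,.066)*1000)
im,d=last('scene');g=im.mean(2);print(np.round(g[208:234,415:436]).astype(int))
print(ray('scene',423,227.5,.1547)*1000)
E
```

```text
top ray [586.5907506  253.81694859  66.        ]
[[145 143 139 142 142 133 138 135 137 120  55  41  40  45  42  43  45  54
  106 132 137]
 [141 138 142 145 141 138 140 142 142  83  46  41  43  45  42  47  47  70
  127 139 141]
 [140 140 143 140 142 141 140 145 124  54  42  45  40  41  44  45  50 103
  135 137 140]
 [139 141 135 138 144 142 146 141 116  54  42  41  46  41  45  45  51 125
  136 140 142]
 [144 138 137 138 142 145 141 144  85  44  44  43  43  43  44  49  69 127
  138 139 138]
 [143 139 139 139 138 139 139 119  55  40  40  42  46  42  48  53 103 131
  137 136 139]
 [136 139 137 138 134 138 139 115  51  39  44  45  46  46  48  57 124 135
  132 137 139]
 [136 133 137 138 138 139 137  81  47  39  40  43  43  41  49  72 129 133
  136 135 140]
 [135 131 129 130 136 137 124  56  44  42  44  42  45  50  52 106 130 134
  140 137 141]
 [126 127 128 127 133 141 113  51  41  45  48  41  48  49  71 127 138 137
  139 141 142]
 [126 124 125 128 139 144  83  44  41  45  46  45  47  51 107 137 138 137
  138 141 139]
 [128 127 125 121 136 119  58  44  43  46  44  44  45  54 114 141 143 14
[... 604 characters left out ...]
 144 146 146 141 144
  141 138 141]
 [128 124 126 122 123 128  90  51  45  60 129 141 143 146 144 143 141 146
  141 141 142]
 [125 124 127 125 123 126  87  54  49 100 138 146 143 142 147 145 143 143
  148 145 143]
 [125 125 124 122 124 126 125 109 108 138 144 145 142 138 145 147 146 141
  143 139 140]
 [125 126 125 124 125 126 130 140 143 145 143 140 137 139 140 147 151 145
  149 147 144]
 [123 127 125 123 127 125 130 143 146 149 143 136 137 137 143 148 146 145
  146 149 142]
 [125 125 126 125 129 127 128 144 147 148 149 143 142 136 142 145 143 141
  140 145 138]
 [122 124 128 127 129 125 126 141 145 149 149 146 146 142 144 145 142 142
  139 141 137]]
[579.83207858 254.60212275 154.7       ]
```

step_arm(
  steps=[
    [-5, 0, 5, 1.2],
    [-5, 0, 10, 1.2],
    [0, 0, 15, 0],
    [0, 0, 15, 0],
    [0, 0, 15, 0],
    [0, 0, 12, 0],
    [0, 0, 5, 0],
    [0, 0, 0, 0],
  ],
)

```text
time: 9.4
tool_pos: [0.591, 0.2533, 0.1907]
tool_rot: [-0.003, 0.061, 0.998, -0.002]
contact_force: [0.0, 0.2, -1.3]
gripper_width: 0.13
```

```bash
python3 - <<'E'
from m import *
go(.591,.2549,.194,83.4)
im,d=snap('scene')
s=state();tz=s['tool_pos'][2]; tip=tz+.019-.141; print('tip z',tip)
L=stem(tip+.018,tz-.008,*s['tool_pos'][:2]); print('tip',L(tip)*1000,'grip',L(tip+.141)*1000)
cv2.imwrite('pics/e.png',cv2.resize(im[200:270,390:460],(560,560),interpolation=cv2.INTER_NEAREST)[:,:,::-1])
E
```

```text
t 9.4 pos [591.  253.3 190.7] yaw 83.04 F [ 0.   0.2 -1.3] w 0.13 tilt [-0.0055 -0.0029]
 need tool mm [ 0.2  1.6 -3.3] turn -0.36
tip z 0.0691694030524527
stem n 152 at z 0.135 [585.92 252.31] slope [ 0.0412 -0.0006] res 0.6
tip [583.20292371 252.34356883] grip [589.00667717 252.26194584]
```

View pics/e.png

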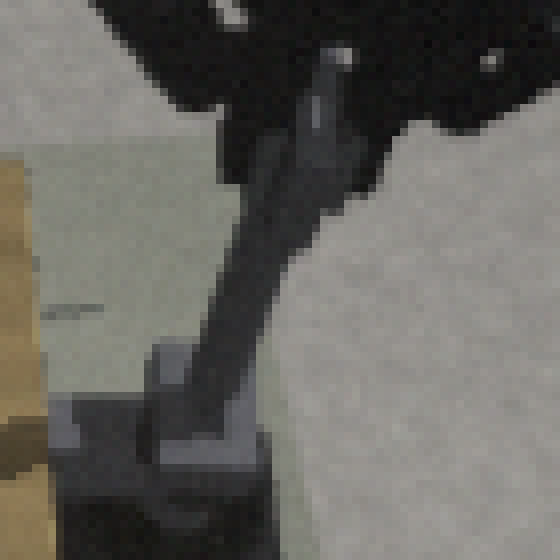

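step_arm(
  steps=[
    [-0.5, 1.1, 0, -0.3],
    [0, 0, 2, 0],
    [0, 0, 2, 0],
    [0, 0, 2, 0],
    [0, 0, 0, 0],
  ],
)

```text
time: 9.95
tool_pos: [0.5938, 0.2551, 0.1894]
tool_rot: [0.001, 0.058, 0.998, -0.0]
contact_force: [-0.4, -1.4, -1.7]
gripper_width: 0.133
```

```bash
python3 - <<'E'
from m import *
go(.5915,.2546,.178,83.4); print(state()['ft_torque'])
E
```

```text
t 9.95 pos [593.8 255.1 189.4] yaw 83.38 F [-0.4 -1.4 -1.7] w 0.133 tilt [ 0.0013 -0.001 ]
 need tool mm [ 2.2 -0.8 11.4] turn -0.02
[-0.0175865   0.06958375 -0.00302748]
```

step_arm(
  steps=[
    [2.5, -0.5, 2, 0],
    [0, 0, 3, 0],
    [0, 0, 3, 0],
    [0, 0, 0, 0],
  ],
)

```text
time: 10.35
tool_pos: [0.5942, 0.2554, 0.1897]
tool_rot: [0.006, 0.058, 0.998, 0.001]
contact_force: [1.1, -0.4, -2.0]
gripper_width: 0.128
```

```bash
python3 - <<'E'
from m import *
go(.5915,.2546,.178,83.4); print(state()['ft_torque'])
E
```

```text
t 10.35 pos [594.2 255.4 189.7] yaw 83.39 F [ 1.1 -0.4 -2. ] w 0.128 tilt [0.0118 0.0007]
 need tool mm [ 2.7 -1.1 11.6] turn -0.01
[ 0.01704728 -0.01964759 -0.00481909]
```

step_arm(
  steps=[
    [6, -2, -2, 0],
  ],
)

```text
time: 10.45
tool_pos: [0.5879, 0.254, 0.1912]
tool_rot: [0.006, 0.058, 0.998, 0.001]
contact_force: [-0.3, -0.7, -1.1]
gripper_width: 0.133
```

```bash
cat > k.py <<'E'
from m import *
snap('scene')
go(.5915,.2546,.178,83.4)
s=state();tz=s['tool_pos'][2]; tip=tz+.019-.141; print('tip z',tip)
L=stem(max(tip+.018,.075),tz-.008,*s['tool_pos'][:2]); print('tip',L(tip)*1000,'slot 583.7 253.5')
E
python3 k.py
```

```text
t 10.5 pos [586.8 254.  191.4] yaw 83.39 F [ 0.7  0.7 -1.7] w 0.13 tilt [0.0104 0.0006]
 need tool mm [-4.4  1.1 13.4] turn -0.01
tip z 0.0693885458267832
stem n 155 at z 0.135 [583.46 253.02] slope [ 0.027  -0.0034] res 0.66
tip [581.67685758 253.24061831] slot 583.7 253.5
```

step_arm(
  steps=[
    [-2, 0.3, 6, 0],
  ],
)

```text
time: 10.6
tool_pos: [0.5888, 0.2542, 0.1858]
tool_rot: [0.006, 0.058, 0.998, 0.001]
contact_force: [0.7, -0.0, -0.4]
gripper_width: 0.133
```

```bash
python3 k.py
```

```text
t 10.65 pos [588.2 253.8 183.6] yaw 83.39 F [ 0.6 -0.3 -3.6] w 0.137 tilt [0.0087 0.0001]
 need tool mm [-3.2  1.1  5.6] turn -0.01
tip z 0.06155337214999704
stem n 160 at z 0.128 [584.24 253.25] slope [ 0.0212 -0.0015] res 0.71
tip [582.8380075  253.35369077] slot 583.7 253.5
```

step_arm(
  steps=[
    [-0.5, 0, 5, 0],
  ],
)

```text
time: 10.75
tool_pos: [0.589, 0.2539, 0.1788]
tool_rot: [0.005, 0.058, 0.998, 0.0]
contact_force: [-2.5, -1.5, 35.4]
gripper_width: 0.131
```

```bash
python3 k.py
```

```text
t 10.8 pos [589.3 253.9 179.3] yaw 83.39 F [ 0.9 -0.7  2.6] w 0.132 tilt [0.01   0.0006]
 need tool mm [-2.1  0.9  1.3] turn -0.01
tip z 0.05729380627078462
stem n 154 at z 0.123 [584.26 252.78] slope [ 0.0335 -0.0028] res 0.63
tip [582.0495682  252.96499188] slot 583.7 253.5
```

```bash
cat > bub.py <<'E'
from h import *
import sys
def bub(im,name=None):
    w=im[240:280,300:375].astype(int)
    g=(w[...,1]-w[...,2]>40)
    rows=np.where(g.sum(1)>15)[0]; r0,r1=rows.min()+1,rows.max()
    prof=w[r0:r1].mean(0)          # columns x rgb
    if name: cv2.imwrite('pics/'+name,cv2.resize(im[240:280,295:375],(800,400),interpolation=cv2.INTER_CUBIC)[:,:,::-1])
    return r0+240,r1+240,prof
if __name__=='__main__':
    im,d=snap('scene'); r0,r1,p=bub(im,sys.argv[1] if len(sys.argv)>1 else None)
    print(r0,r1)
    for i,c in enumerate(p): print(300+i,np.round(c).astype(int).tolist(),end=' ')
    print()
E
python3 bub.py b1.png; python3 -c "
from h import *
go(.59,.254,.178,83)"
```

```text
t 10.85 pos [589.6 253.9 179.3] yaw 83.39 F [1.  1.3 2. ] w 0.134 tilt [0.0107 0.0006]
 need tool mm [-0.4  0.1  1.3] turn 0.39Traceback (most recent call last):
  File "bub.py", line 11, in <module>
    im,d=snap('scene'); r0,r1,p=bub(im,sys.argv[1] if len(sys.argv)>1 else None)
                                ~~~^^^^^^^^^^^^^^^^^^^^^^^^^^^^^^^^^^^^^^^^^^^^^
  File "bub.py", line 6, in bub
    rows=np.where(g.sum(1)>15)[0]; r0,r1=rows.min()+1,rows.max()
                                         ~~~~~~~~^^
    return umr_minimum(a, axis, None, out, keepdims, initial, where)
ValueError: zero-size array to reduction operation minimum which has no identity
```

```bash
python3 - <<'E'
from h import *
im,d=last('scene')
w=im[250:274,300:375].astype(int)
for r in range(252,272): print(r,[tuple(im[r,c].tolist()) for c in (312,330,342,347,360)])
cv2.imwrite('pics/b1.png',cv2.resize(im[235:285,295:395],(800,400),interpolation=cv2.INTER_CUBIC)[:,:,::-1])
E
```

```text
252 [(92, 69, 43), (70, 52, 33), (93, 68, 46), (96, 71, 45), (143, 124, 86)]
253 [(88, 70, 46), (74, 59, 37), (87, 66, 44), (69, 51, 35), (147, 127, 86)]
254 [(67, 51, 37), (64, 51, 37), (66, 54, 40), (61, 50, 33), (149, 127, 89)]
255 [(74, 68, 60), (72, 70, 58), (72, 68, 59), (74, 69, 59), (84, 77, 64)]
256 [(52, 61, 36), (55, 59, 40), (54, 61, 39), (51, 57, 35), (46, 58, 32)]
257 [(42, 57, 24), (41, 54, 21), (34, 41, 19), (38, 43, 25), (42, 57, 24)]
258 [(43, 56, 23), (41, 56, 25), (27, 31, 18), (66, 68, 58), (44, 58, 25)]
259 [(41, 53, 20), (42, 53, 25), (30, 35, 22), (79, 81, 69), (42, 56, 20)]
260 [(42, 56, 25), (38, 52, 22), (25, 32, 17), (76, 79, 69), (43, 55, 24)]
261 [(38, 53, 20), (38, 50, 21), (25, 29, 17), (79, 82, 71), (44, 54, 20)]
262 [(44, 58, 24), (40, 52, 20), (29, 34, 20), (75, 77, 69), (41, 54, 22)]
263 [(40, 54, 21), (30, 41, 17), (25, 31, 19), (76, 80, 67), (40, 56, 19)]
264 [(40, 54, 19), (37, 40, 19), (27, 32, 18), (79, 81, 69), (37, 54, 21)]
265 [(37, 53, 19), (31, 36, 14), (30, 31, 22), (46, 49, 42), (42, 56, 25)]
266 [(38, 51, 18), (31, 38, 18), (33, 40, 19), (29, 35, 22), (42, 56, 24)]
267 [(37, 52, 17), (30, 40, 19), (37, 51, 21), (36, 47, 20), (39, 53, 20)]
268 [(53, 58, 52), (54, 54, 51), (54, 60, 53), (56, 61, 53), (98, 105, 99)]
269 [(61, 65, 63), (63, 65, 63), (62, 64, 63), (59, 62, 59), (94, 97, 96)]
270 [(50, 53, 53), (55, 55, 54), (51, 51, 51), (51, 54, 53), (61, 63, 61)]
271 [(51, 52, 52), (53, 50, 52), (53, 53, 52), (54, 54, 54), (53, 54, 53)]
```

View pics/b1.png

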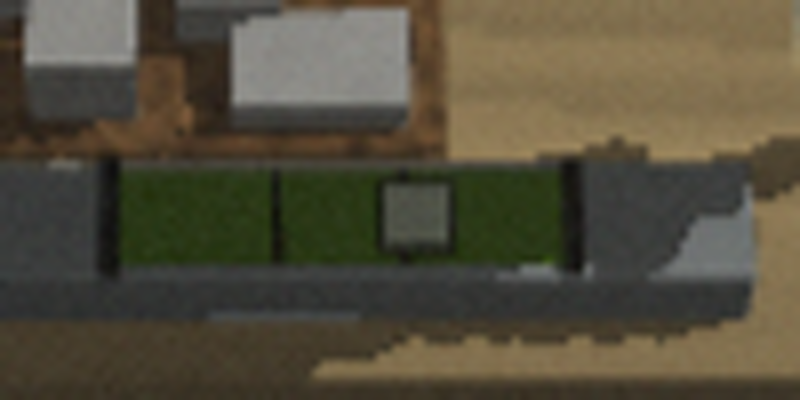

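```bash
cat > bub.py <<'E'
from h import *
def bub():
    im,d=snap('scene'); p=im[259:264,300:375].astype(float).mean(0)
    q=im[266:268,300:375].astype(float).mean(0)[:,1]
    x=np.arange(300,375)
    e=np.clip(p[:,2]-.6*p[:,1],0,None); e[:18]=0; e[64:]=0
    c=(e*x).sum()/e.sum()
    dk=np.clip(48-p[:,1],0,None); dl=np.clip(48-q,0,None)
    L=lambda d,a,b:(lambda m:(d[m]*x[m]).sum()/max(d[m].sum(),1e-6))((x>=a)&(x<=b))
    l1=L(np.clip(48-p[:,1],0,None),326,332); r1=L(dl,342,349)
    print('bubble px %.2f  line1 %.2f line2(below) %.2f off37.06: %.1f mm'%(c,l1,r1,(c-337.06)*2.16))
if __name__=='__main__':
    bub(); go(.59,.254,.178,83)
E
python3 bub.py
```

```text
bubble px 346.31  line1 329.00 line2(below) 345.70 off37.06: 20.0 mm
t 10.9 pos [589.5 253.9 179.3] yaw 83.39 F [0.4 0.4 3.2] w 0.13 tilt [0.0107 0.0006]
 need tool mm [-0.4  0.1  1.3] turn 0.39
```

step_arm(
  steps=[
    [0, 0, 3, 5],
    [0, -0.5, 3, 6],
    [0, -0.5, 3, 6],
  ],
)

```text
time: 11.2
tool_pos: [0.5906, 0.2527, 0.1791]
tool_rot: [0.006, 0.209, 0.978, 0.001]
contact_force: [-5.5, -1.6, 12.5]
gripper_width: 0.126
```

```bash
python3 bub.py;python3 k.py
```

```text
bubble px 344.58  line1 329.26 line2(below) 345.43 off37.06: 16.2 mm
t 11.25 pos [590.6 252.7 179.1] yaw 65.64 F [-4.6 -3.4 13.1] w 0.134 tilt [ 0.0127 -0.0007]
 need tool mm [1.1 0.9 1.1] turn -17.36
t 11.3 pos [590.6 252.7 179.1] yaw 65.98 F [-4.9 -2.4 12.7] w 0.13 tilt [ 0.0127 -0.0007]
 need tool mm [-0.   2.1  1.1] turn -17.42
tip z 0.057087974679504605
stem n 147 at z 0.123 [585.9 252.6] slope [ 0.0226 -0.0118] res 0.61
tip [584.40823114 253.37705209] slot 583.7 253.5
```

step_arm(
  steps=[
    [0.4, -0.7, 3, 6],
    [0.4, -0.7, 3, 6],
    [0, -0.6, 3, 6],
  ],
)

```text
time: 11.6
tool_pos: [0.5896, 0.251, 0.1791]
tool_rot: [0.007, 0.363, 0.932, 0.001]
contact_force: [-5.4, -1.6, 12.5]
gripper_width: 0.134
```

```bash
python3 bub.py;python3 k.py
```

```text
bubble px 341.79  line1 329.25 line2(below) 345.42 off37.06: 10.2 mm
t 11.65 pos [589.6 250.9 179.1] yaw 47.2 F [-4.3 -2.6 11.9] w 0.131 tilt [ 0.0134 -0.0023]
 need tool mm [1.8 2.5 1.1] turn -35.8
t 11.7 pos [589.6 251.  179.1] yaw 47.54 F [-5.1 -1.7 12.1] w 0.133 tilt [ 0.0135 -0.0023]
 need tool mm [1.1 3.9 1.1] turn -35.86
tip z 0.057090178598921903
stem n 153 at z 0.123 [585.44 251.56] slope [ 0.0164 -0.0159] res 0.66
tip [584.3596045 252.6122383] slot 583.7 253.5
```

step_arm(
  steps=[
    [0, -0.4, 3, 7],
    [0, -0.4, 3, 7],
    [0, -0.4, 3, 6],
  ],
)

```text
time: 12.0
tool_pos: [0.5885, 0.2497, 0.1791]
tool_rot: [0.006, 0.523, 0.852, 0.001]
contact_force: [-5.2, -2.1, 12.8]
gripper_width: 0.135
```

```bash
python3 bub.py;python3 k.py
```

```text
bubble px 338.51  line1 329.29 line2(below) 344.88 off37.06: 3.1 mm
t 12.05 pos [588.5 249.6 179.1] yaw 26.69 F [-5.7 -2.1 13.3] w 0.136 tilt [ 0.0114 -0.0047]
 need tool mm [3.2 3.3 1.1] turn -56.31
t 12.1 pos [588.5 249.7 179.1] yaw 27.04 F [-5.6 -2.6 12.9] w 0.133 tilt [ 0.0115 -0.0046]
 need tool mm [3.  4.9 1.1] turn -56.36
tip z 0.05709788385254885
stem n 167 at z 0.123 [585.28 251.17] slope [ 0.0149 -0.0248] res 0.7
tip [584.29747646 252.80536077] slot 583.7 253.5
```

step_arm(
  steps=[
    [0, -0.2, 4, 3],
    [0, -0.2, 4, 3],
  ],
)

```text
time: 12.3
tool_pos: [0.5883, 0.2494, 0.1791]
tool_rot: [0.006, 0.567, 0.824, 0.001]
contact_force: [-6.9, -2.8, 16.9]
gripper_width: 0.131
```

```bash
python3 bub.py;python3 - <<'E'
from h import *
im,d=last('scene')
cv2.imwrite('pics/b2.png',cv2.resize(im[215:285,300:440],(800,400),interpolation=cv2.INTER_CUBIC)[:,:,::-1])
p=im[259:264,300:375].astype(float).mean(0)
for i in range(24,54): print(300+i,np.round(p[i]).astype(int).tolist(),end=' ')
E
```

```text
bubble px 337.36  line1 329.32 line2(below) 345.25 off37.06: 0.6 mm
t 12.35 pos [588.2 249.4 179. ] yaw 20.79 F [-6.6 -2.4 15.4] w 0.137 tilt [ 0.0108 -0.0055]
 need tool mm [3.7 3.3 1. ] turn -62.21
324 [41, 55, 22] 325 [40, 54, 21] 326 [39, 53, 19] 327 [41, 55, 24] 328 [40, 54, 21] 329 [25, 30, 20] 330 [32, 40, 19] 331 [41, 54, 23] 332 [41, 54, 22] 333 [27, 29, 20] 334 [72, 75, 65] 335 [77, 79, 69] 336 [77, 79, 69] 337 [77, 79, 68] 338 [77, 79, 69] 339 [78, 80, 70] 340 [79, 82, 71] 341 [65, 68, 58] 342 [34, 40, 26] 343 [40, 53, 21] 344 [41, 55, 22] 345 [25, 29, 18] 346 [32, 38, 19] 347 [40, 54, 22] 348 [39, 53, 20] 349 [41, 55, 22] 350 [41, 55, 20] 351 [41, 55, 22] 352 [42, 56, 23] 353 [43, 57, 22]
```

View pics/b2.png

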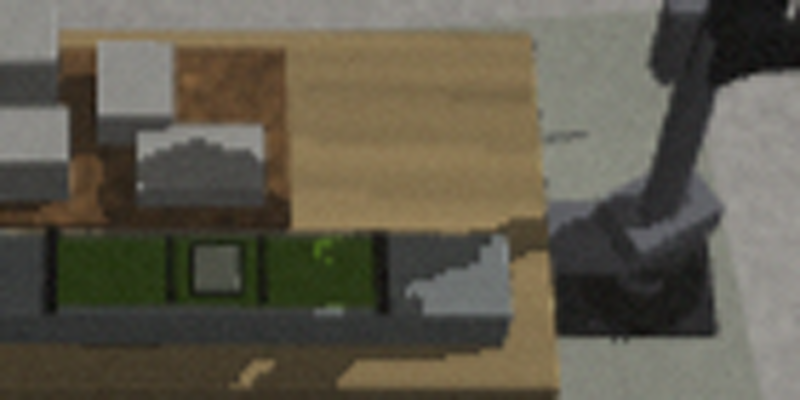

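step_arm(
  steps=[
    [0, 0, 6, 0],
    [0, 0, 6, 0],
  ],
)

```text
time: 12.55
tool_pos: [0.5889, 0.2496, 0.179]
tool_rot: [0.006, 0.568, 0.823, 0.001]
contact_force: [-10.5, -2.8, 24.6]
gripper_width: 0.132
```

```bash
python3 bub.py;python3 k.py; python3 bub.py
```

```text
bubble px 337.44  line1 329.34 line2(below) 345.42 off37.06: 0.8 mm
t 12.6 pos [588.8 249.6 179. ] yaw 20.84 F [-10.   -3.1  22.8] w 0.131 tilt [ 0.0112 -0.006 ]
 need tool mm [3.7 2.6 1. ] turn -62.16
t 12.65 pos [588.8 249.6 179. ] yaw 20.83 F [-9.8 -2.8 24.1] w 0.136 tilt [ 0.0112 -0.006 ]
 need tool mm [3.7 4.3 1. ] turn -62.57
tip z 0.05699824649950169
stem n 167 at z 0.123 [585.41 251.05] slope [ 0.0131 -0.0231] res 0.62
tip [584.54579206 252.57598671] slot 583.7 253.5
bubble px 337.45  line1 329.27 line2(below) 345.17 off37.06: 0.9 mm
t 12.7 pos [588.8 249.6 179. ] yaw 20.83 F [-9.6 -3.4 23.6] w 0.139 tilt [ 0.0113 -0.006 ]
 need tool mm [3.7 2.6 1. ] turn -62.17
```

```bash
python3 -c "
from plant import *
print(job_done())"
```

```text
the job is handed in; nothing more can be done
None
```

I pulled the smaller key out of the holder's +y tube, seated its blade in the foot's slot, and turned the foot clockwise until the bubble was centred. I then handed the job in at about 12.7 s, with the key still gripped and pressed down. The longer key standing free beside the holder was not touched.

Last checks before handing in:
- **Bubble:** it sits at pixel 337.4, and the midpoint between the two lines is also 337.4, so it is within about 0.3 mm. It stayed there over the last readings.
- **Press:** the downward push is a steady 24 N, with the blade tip about 9 mm below the head's top. There is also a side force of about 10 N.
- **Tip height:** it reads 57 mm against the slot floor's nominal 56 mm. I took that as within measuring error, or a slight slip in the grip.
- **Upright:** the key leans about 1.5°. The tool picked up a slight tilt during the moves, and I had no command to correct it.
- **Cameras:** the two disagree by about 3 mm on the slot's position, so I aligned the blade by comparing key and slot within the scene camera alone.
- **Not rechecked:** I did not take a last picture of the holder and the other objects. I saw no sign of contact with them in the force readings.

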